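Dial open the microscope-parts lockbox and latch its shutter open

ROBOT

A 6-joint arm with a two-finger parallel gripper is mounted at the origin on the work surface. World frame = base frame: x ahead of the robot, y to its left, z up, the work surface at z = 0. Lengths are in m, angles in rad, forces in N, time in s.
With the tool pointing down it reaches from about 0.4 to 0.825 m from the base axis. Payload 7 kg.
Tool frame: the origin (TCP) lies at the very end of the fingers, on their centre line; the grasp point (between the pads) lies 19 mm behind it; z points along the fingers, x is the direction in which the jaws open and shut, and the axes are right-handed (so a half turn about z gives the same grasp; the last joint's range is limited). The gripper opens to 88 mm and grips with 3 to 60 N. Pads are 19 mm wide; open, the fingers measure 130 mm over their backs; the gripper's body (78 mm by 193 mm) begins 47 mm behind the grasp point.
Start: joints at [-1.019, 0.359, 0.012, 0, -1.224, -0.288], TCP at [0.176, -0.652, 0.227] pointing down, gripper open.
Joint ranges: [-3.07, 3.07], [-1.43, 2.12], [-1.02, 1.25], [-3.03, 1.67], [-3.05, -0], [-3.03, 3.03]. Speed limits (rad/s): [2.39, 2.39, 3.01, 3.14, 3.14, 3.14].

INTERFACE

Orientations are given as [roll, pitch, yaw] about the fixed x, y, z axes, in that order (R = Rz(yaw) Ry(pitch) Rx(roll)).
In Python, from station import telemetry, grab_frame, arm, regions_of, pinpoint gives the robot as it stands. The module is installed in compiled form; this text tells all that it offers.
- The arm moves only by the shell command python3 -m inch 'ROWS' [FORCE]. ROWS is text: rows parted by semicolons, each of 7 numbers parted by spaces: the opening, from 0 (shut) to 1 (fully open), then the shift along the world's x, y, z in cm, then the turn, a rotation vector about the world's x, y, z in degrees. A call has 1 to 12 rows; each row is the pose to reach, as a shift and turn from the pose measured when the call began; what a row does not reach only later rows make up. A row lasts 1/8 s, in which the tool goes at most 62.5 mm and 10.7 degrees, less where a joint would pass 70% of its speed; a pose out of reach is approached as far as the arm can. A call with a gripper value outside its range is refused whole. The fingers move at their own pace and stop on an object; FORCE is the grip in N (left out, the last holds). Time passes only in rows, so rows that repeat a pose let the fingers close. It gives the time, the measured TCP pose, the force and the opening at its end, in the units of the state.
- telemetry.get_state(): the state, without advancing time (a new reading comes with each control period).
- grab_frame(name): name is "side" or "top" or "wrist"; returns a dict with "pixels" (384x512x3 uint8, red, green, blue), "fx", "fy", "cx", "cy" (pixels), "R" (3x3) and "t" (3): a world point X has camera coordinates R X + t. Camera axes: x right, y down, z forward; pixel columns grow to the right and rows downward; lengths in m; the calibration is good to about 2 mm. The wrist camera is an equidistant fisheye: a pixel r from the principal point sees the ray r / f radians off the axis. A picture is of the moment at which its call begins. There is no depth.
- arm.job_done(): hands the job in, once; it reports no verdict.
Trained networks look in the newest picture that a camera, given by its name, has taken for a name from the list of things; names that differ only in an ending like _2 or _b are one class to them, and where a whole thing is asked for, a point or a joint stands for the part that bears it (a point fixed in the world has none). Each returns a list of dicts, best first, with "p" (0 to 1); they miss things now and then, are a little off and sometimes report something else, mostly with a low value. They report only what shows in the picture. A call takes as long as a camera call.
- regions_of(camera, name): "pixels" (384x512 bool, what is visible of it) and "bbox" ([left, top, right, bottom] in pixels, round what is visible of it).
- pinpoint(camera, name): "location" ([column, row] in pixels: a listed point, or the origin of a listed thing).
The state is a dict: "t": time; "q": joint angles; "qd": joint speeds; "joint_efforts": joint torques, N m; "eef_pos": TCP position; "ee_rot": TCP orientation; "force": force on the tool from outside, world axes, zero at the start; "moment": the same for the moment, N m; "width": finger opening in m.
Only numpy, scipy, OpenCV 4.12 (cv2) and the standard library are available. Lean on these libraries where they do the work, as an engineer would, in place of code of your own. Each camera call takes 0.05 s, during which the arm holds its last target. There are 200 camera calls.

TASK

Unlock the lockbox with its crank dial (read it like a clock face seen from above, 12 at the double tick): turn clockwise past 5 o'clock once and stop the second time it comes to 5, turn back anticlockwise past 1 o'clock once and stop the second time it comes to 1, then clockwise straight to 4 o'clock, resting half a second on each number without overrunning the 5 or the 1, and leave the dial at 4. Only then lift the latch bar by its thumb tab out of its notch and over the striker, slide the shutter fully open towards the front of the box with it, and let the bar drop into the other notch. Leave the other things on the bench undisturbed.

Things in the scene. Friction and masses are not known exactly. Their poses are not given: they have to be found in the camera images.
- lockbox: grey steel lockbox fixed to the bench, 200 (x) x 300 (y) x 80 high; origin at the centre of its underside, x to its back (away from the robot), y to its left, z up. The dial stands on its left half, axis at (0, 78) mm; an aluminium ring 136 across round the dial carries 12 black hour ticks, the double one (12 o'clock) on the box's +x side, 3 o'clock on its -y side. On its right half a shutter 90 (x) x 100 (y) slides to -x off a well that holds the objectives
- dial_axis (a point): point on the dial's axis at the top face of the black dial disc (disc 100 across), 96 mm above the bench
- dial (a joint): angle of the dial in rad, growing clockwise seen from above and counting on past full turns: 0 when the crank (and the white line that runs to it) points to 12 o'clock, 0.524 per hour, 1 o'clock = 0.52, 4 o'clock = 2.09, 5 o'clock = 2.62 and, a full turn later, 8.90. It starts between 0.9 and 2.2 rad (about 2 to 4 o'clock). No stops; it turns stiffly (about 1 N at the crank) and stays where it is left
- crank_centre (a point): centre, half-way up, of the upright steel crank handle on the dial: a cylinder 16 across and 38 high that spins freely on its own axis, so that it can be held and led round without turning the hand; 38 mm from the dial's axis, its centre 24 mm above the disc's top face (120 mm above the bench); its axes spin with it
- shutter (a joint): how far the shutter has slid open, in m: 0 shut, 0.062 against its stop; it moves along the lockbox's -x with about 2.5 N of friction
- latch (a joint): angle of the latch bar in rad, 0 lying level in a notch, growing as its free end lifts, at most 0.8; its own weight drops it. It clears the striker above about 0.16
- latch_pivot (a point): pivot of the latch bar, on the shutter's right edge, 94 mm above the bench; the pivot's axis runs along the lockbox's x. The steel bar (10 wide, 8 high) runs from it 116 mm along the lockbox's +y and rides with the shutter
- tab_centre (a point): centre of the upper part of the bar's upright thumb tab, a plate 12 thick along the lockbox's x, 22 wide along y, whose top is 40 mm above the bar's centre line; this point is 62 mm from the pivot along the bar and 24 mm above its centre line (118 mm above the bench with the bar down), 16 mm below the tab's top. Its axes are those of the lockbox while the bar lies level, and tilt with the bar
- striker (a point): middle of the top of the striker, a fixed steel block 39 long in the lockbox's x, 18 wide and 24 high above the lid, under the bar's free end; a notch lies at each end of it, the shut one (18 wide) centred 28.5 mm to +x of this point and the open one (21 wide) 30 mm to -x, so that the bar stands free over the open notch with the shutter 0.054 to 0.062 m open
- lens_cap: black disc lens cap, 38 across x 9 high, lying on the lockbox lid's back left corner; bystander; origin at its underside
- glue_bottle: white bottle with a red cap, 60 across x 150 high, on the bench to the left of the lockbox; bystander; origin at its underside
- screwdriver: 150 long screwdriver lying in front of the lockbox; bystander; origin at its underside
- tweezer_cup: clear cup with tweezers standing in it, 54 across, 130 high over all, behind the lockbox; bystander; origin at its underside
- tape_roll: roll of paper tape, 68 across x 18 high, lying behind the lockbox; bystander; origin at its underside
- screw_jar: small glass jar with a steel cap, 48 across x 50 high, to the right of the lockbox; bystander; origin at its underside
- bench_brush: 160 long brush lying to the right of the lockbox; bystander; origin at its underside

How it is judged:
By the outcome, as a careful person would: the job done as asked, in the order asked, and still so for the second after the job is handed in, with the robot touching nothing.
It also fails if it takes over 67 s, if anything falls off the work surface, if the arm or the gripper's body presses on something with over 40 N, if the wrist force passes 120 N, or if a joint passes its speed limit or range.

## Working session

There is one attempt and no reset: what is moved stays moved. The work goes in short steps, Python scripts to look and compute and a shell command to move; the robot and the scene stay as the last step left them, time stands still between calls to the robot, and variables do not carry over. Pictures are saved under pics/ and viewed, about 8 in all and at most 12, crops included, and the job is handed in when it is done.

```bash
mkdir -p pics; cat > h.py <<'E'
import numpy as np,cv2
from station import telemetry, grab_frame, arm, regions_of, pinpoint
def atz(f,px,z):
    d=np.array([(px[0]-f["cx"])/f["fx"],(px[1]-f["cy"])/f["fy"],1.])
    R=np.array(f["R"]);t=np.array(f["t"]);c=-R.T@t;d=R.T@d
    return c+d*(z-c[2])/d[2]
def tri(obs):
    A=np.zeros((3,3));b=np.zeros(3)
    for f,px in obs:
        R=np.array(f["R"]);t=np.array(f["t"]);c=-R.T@t
        d=R.T@np.array([(px[0]-f["cx"])/f["fx"],(px[1]-f["cy"])/f["fy"],1.]);d/=np.linalg.norm(d)
        P=np.eye(3)-np.outer(d,d);A+=P;b+=P@c
    return np.linalg.solve(A,b)
E
python3 - <<'E'
from h import *
np.set_printoptions(precision=4,suppress=True)
s=telemetry.get_state();print(s["t"],s["eef_pos"],s["ee_rot"],s["width"],s["force"])
F={c:grab_frame(c) for c in("top","side")}
for c in F:
    cv2.imwrite(f"pics/{c}0.png",F[c]["pixels"][:,:,::-1])
    f=F[c];print(c,-np.array(f["R"]).T@f["t"],f["fx"])
H=dict(dial_axis=.096,crank_centre=.12,latch_pivot=.094,tab_centre=.118,striker=.104,lens_cap=.08,lockbox=0,glue_bottle=0,screwdriver=0,tweezer_cup=0,tape_roll=0,screw_jar=0,bench_brush=0)
for n,z in H.items():
    o=[]
    for c in F:
        r=pinpoint(c,n)
        if r: o.append((F[c],r[0]["location"]));print(n,c,np.round(r[0]["location"],1),round(r[0]["p"],2),atz(F[c],r[0]["location"],z))
    if len(o)==2:print("   tri",tri(o))
E
```

```text
0.0 [ 0.1759 -0.6512  0.2256] [-3.1414 -0.0016  1.8345] 0.08731797815416383 [ 0.0524  0.1236 -0.5395]
top [0.4739 0.0526 0.9805] 424.30325428941035
side [0.547  0.9061 0.8138] 438.67930042116933
dial_axis top [207.9 203.2] 0.66 [0.5765 0.1167 0.096 ]
dial_axis side [262.4 215.1] 0.81 [0.5674 0.1068 0.096 ]
   tri [0.5713 0.1163 0.1053]
crank_centre top [218.4 190.5] 0.63 [0.5993 0.0932 0.12  ]
crank_centre side [246.4 201.1] 0.44 [0.6079 0.0843 0.12  ]
   tri [0.6029 0.0927 0.1262]
latch_pivot top [293.4 159.5] 0.55 [ 0.6663 -0.0669  0.094 ]
latch_pivot side [225.8 172.1] 0.78 [ 0.6753 -0.0674  0.094 ]
   tri [ 0.671  -0.0673  0.093 ]
tab_centre top [268.6 158.5] 0.61 [ 0.6644 -0.012   0.118 ]
tab_centre side [227.  177.9] 0.58 [ 0.6652 -0.0096  0.118 ]
   tri [ 0.6652 -0.0122  0.1159]
striker top [250.1 182.3] 0.94 [0.6174 0.0274 0.104 ]
striker side [244.6 190.9] 0.92 [0.6166 0.0249 0.104 ]
   tri [0.6167 0.0275 0.1062]
lens_cap top [178.6 177.5] 0.58 [0.6354 0.1796 0.08  ]
lens_cap side [230.7 240. ] 0.72 [0.6386 0.1802 0.08  ]
   tri [0.6371 0.1797 0.0792]
lockbox top [241.7 199.
[... 327 characters left out ...]
wdriver side [309.1 211.2] 0.65 [ 0.4398 -0.0237  0.    ]
   tri [ 0.4405 -0.0268 -0.0026]
tweezer_cup top [260.1 123.2] 0.58 [ 0.777  -0.0035  0.    ]
tweezer_cup side [187.8 207. ] 0.69 [ 0.782  -0.0227  0.    ]
   tri [ 0.7745 -0.0026  0.0168]
tape_roll top [200.1 139.8] 0.94 [0.7391 0.1399 0.    ]
tape_roll side [228.5 172.3] 0.51 [ 0.6836 -0.194   0.    ]
   tri [0.6593 0.1196 0.2367]
screw_jar top [330.9 187.2] 0.79 [ 0.6183 -0.1653  0.    ]
screw_jar side [245.8 173. ] 0.42 [ 0.6294 -0.1934  0.    ]
   tri [ 0.621  -0.1606  0.0232]
bench_brush top [326.  133.3] 0.86 [ 0.7491 -0.1607  0.    ]
bench_brush side [208.4 177.3] 0.56 [ 0.7427 -0.1646  0.    ]
   tri [ 0.7446 -0.1593  0.0049]
```

```bash
python3 - <<'E'
import cv2
a=cv2.imread("pics/top0.png")[110:260,130:340];cv2.imwrite("pics/top0c.png",cv2.resize(a,None,fx=3.8,fy=3.8,interpolation=cv2.INTER_CUBIC))
a=cv2.imread("pics/side0.png");cv2.imwrite("pics/side0c.png",cv2.resize(a[100:330,130:400],None,fx=2.6,fy=2.6,interpolation=cv2.INTER_CUBIC))
E
```

```text
(no output)
```

View pics/top0c.png

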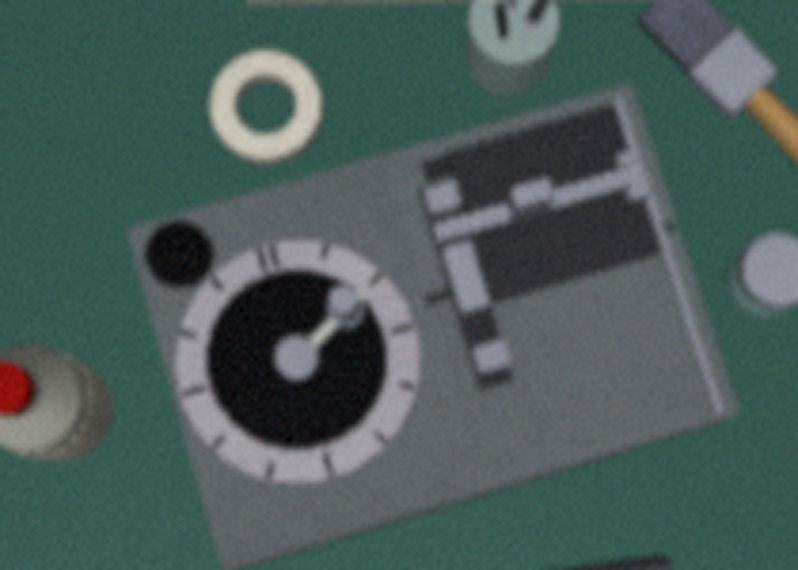

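View pics/side0c.png

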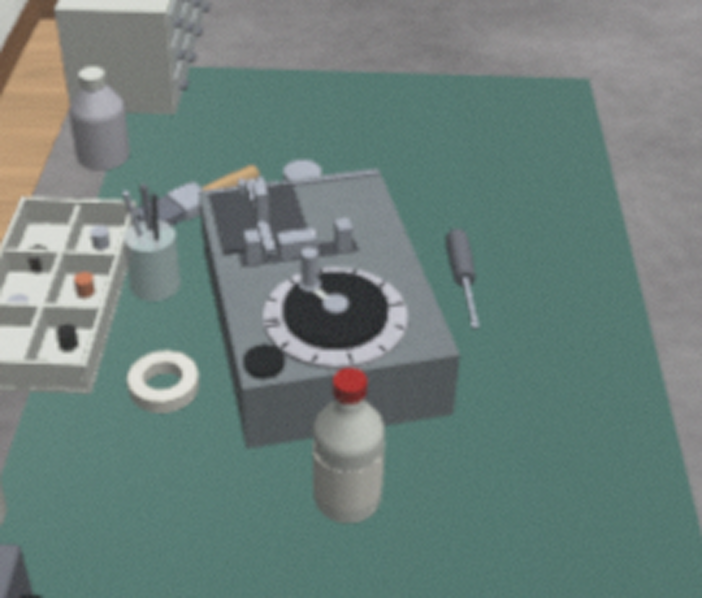

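```bash
cat >> h.py <<'E'
def proj(f,X):
    c=np.array(f["R"])@X+f["t"];return np.array([f["fx"]*c[0]/c[2]+f["cx"],f["fy"]*c[1]/c[2]+f["cy"]])
E
python3 - <<'E'
from h import *
from scipy.optimize import least_squares
np.set_printoptions(precision=4,suppress=True)
F={c:grab_frame(c) for c in("top","side")}
C=[(130,230,.1,.15),(628,85,.1,-.15),(737,408,-.1,-.15),(228,565,-.1,.15)]
obs=[("top",(130+a/3.8,110+b/3.8),np.array([x,y,.08]),1) for a,b,x,y in C]
S=[(455,352,-.1,.15),(235,390,.1,.15),(203,190,.1,-.15),(380,172,-.1,-.15)]
obs+=[("side",(130+a/2.6,100+b/2.6),np.array([x,y,.08]),.7) for a,b,x,y in S]
for c,p in(("top",(207.9,203.2)),("side",(262.4,215.1))): obs.append((c,p,np.array([0,.078,.096]),.7))
def W(v,b):
    c,s=np.cos(v[2]),np.sin(v[2]);return np.array([v[0]+c*b[0]-s*b[1],v[1]+s*b[0]+c*b[1],b[2]])
r=least_squares(lambda v:np.concatenate([w*(proj(F[c],W(v,b))-p) for c,p,b,w in obs]),[.59,.045,.26],loss="soft_l1")
v=r.x;print(v,np.degrees(v[2]));print(r.fun.reshape(-1,2) if r.fun.size==20 else 0)
ax=W(v,np.array([0,.078,.096]));print("axis",ax)
for c in F:
  q=pinpoint(c,"crank_centre")[0]["location"];k=atz(F[c],q,.12)-ax
  a=v[2]-np.arctan2(k[1],k[0]);print(c,"dial",a,np.hypot(*k[:2]))
top=atz(F["top"],(130+346/3.8,110+298/3.8),.139)-ax;print("top px",v[2]-np.arctan2(top[1],top[0]),np.hypot(*top[:2]))
def B(p):
    c,s=np.cos(v[2]),np.sin(v[2]);d=p[:2]-v[:2];return np.array([c*d[0]+s*d[1],-s*d[0]+c*d[1]])
for n,p in dict(piv=[.671,-.0673],tab=[.6652,-.0122],str=[.6167,.0275],cap=[.637,.18]).items():print(n,B(np.array(p)))
E
```

```text
[0.5965 0.0404 0.2672] 15.308059849179925
[[-0.5677 -0.9543]
 [ 1.0186 -1.1412]
 [ 0.8124  0.9239]
 [-0.972   1.1651]
 [ 1.0716  0.7415]
 [ 1.8116 -0.3501]
 [-1.4272  0.1038]
 [-0.7663 -1.0496]
 [ 0.3442  0.1918]
 [-2.5686  1.618 ]]
axis [0.5759 0.1156 0.096 ]
top dial 2.769102975227405 0.0045704038957442425
side dial 0.8988898441364399 0.03536459130476032
top px 1.127853557647729 0.037900808742026545
piv [ 0.0434 -0.1235]
tab [ 0.0523 -0.0689]
str [ 0.016  -0.0178]
cap [0.0759 0.124 ]
```

```bash
python3 -m inch '0.7 6 10.5 0 0 0 10; 0.7 9 15.6 0 0 0 20; 0.7 12 20.8 0 0 0 30; 0.7 15 26 0 0 0 40; 0.7 18 31.2 0 0 0 50; 0.7 21 36.4 0 0 0 60; 0.7 24 41.6 0 0 0 70; 0.7 27 46.8 0 0 0 80; 0.7 30 52 0 0 0 90; 0.7 33 57.2 0 0 0 90.2; 0.7 36 62.4 0 0 0 90.2; 0.7 39 67.6 0 0 0 90.2' 20
```

```text
t: 3.1
eef_pos: [0.5516, 0.0001, 0.227]
ee_rot: [-3.142, 0.001, -2.874]
force: [0.8, -0.1, -0.2]
width: 0.0618
```

```bash
python3 -m inch '0.7 2.6 4.5 0 0 0 0; 0.7 5.1 8.9 -3 0 0 0; 0.7 5.1 8.9 -4 0 0 0;0.7 5.1 8.9 -4 0 0 0' 20
cat >> h.py <<'E'
def fish(f,px,z):
    u=np.array([px[0]-f["cx"],px[1]-f["cy"]]);r=np.hypot(*u);th=r/f["fx"]
    d=np.array([*(u/r*np.sin(th)),np.cos(th)]);R=np.array(f["R"]);c=-R.T@f["t"];d=R.T@d
    return c+d*(z-c[2])/d[2]
E
python3 - <<'E'
from h import *
np.set_printoptions(precision=4,suppress=True)
f=grab_frame("wrist");im=f["pixels"][:,:,::-1];print(telemetry.get_state()["eef_pos"],-np.array(f["R"]).T@f["t"],f["fx"],f["cx"],f["cy"])
cv2.imwrite("pics/w1.png",cv2.resize(im,None,fx=1.55,fy=1.55))
for n,z in dict(dial_axis=.096,crank_centre=.12,tab_centre=.118,latch_pivot=.094,striker=.104).items():
    for r in pinpoint("wrist",n)[:1]:print(n,np.round(r["location"],1),round(r["p"],2),fish(f,r["location"],z))
E
```

```text
t: 3.6
eef_pos: [0.6019, 0.0889, 0.1859]
ee_rot: [-3.141, -0.001, -2.873]
force: [0.4, -0.1, 0.6]
width: 0.0615
[0.6023 0.0885 0.1871] [0.622  0.0161 0.3433] 297.3186396354542 253.5212338899865 189.1355065462172
dial_axis [275.3 226.7] 0.76 [0.5733 0.1154 0.096 ]
crank_centre [256.2 202.4] 0.8 [0.5988 0.0895 0.12  ]
tab_centre [221.6  54.8] 0.79 [ 0.6541 -0.0143  0.118 ]
latch_pivot [134.2  55.9] 0.35 [ 0.733  -0.0019  0.094 ]
striker [254.7 113.1] 0.63 [0.6182 0.0228 0.104 ]
```

View pics/w1.png

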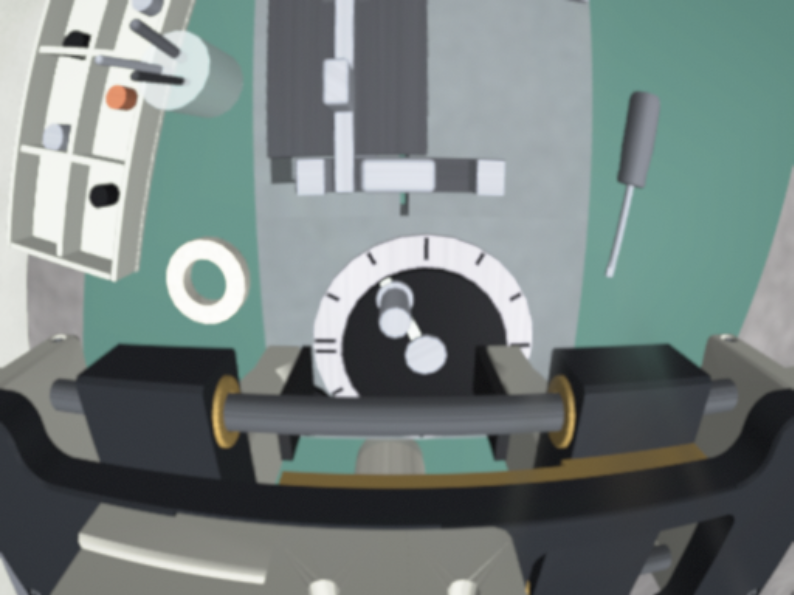

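```bash
python3 -m inch '0.7 -0.2 0.05 -4 0 0 0; 0.7 -0.2 0.05 -7.9 0 0 0; 0.7 -0.2 0.05 -7.9 0 0 0; 0.1 -0.2 0.05 -7.9 0 0 0; 0.1 -0.2 0.05 -7.9 0 0 0; 0.1 -0.2 0.05 -7.9 0 0 0; 0.1 -0.2 0.05 -7.9 0 0 0; 0.1 -0.2 0.05 -7.9 0 0 0; 0.1 -0.2 0.05 -7.9 0 0 0' 15
python3 - <<'E'
from h import *
np.set_printoptions(precision=4,suppress=True)
for c in("wrist","side","top"):
  f=grab_frame(c);s=telemetry.get_state()
  if c=="wrist":
    cv2.imwrite("pics/w2.png",f["pixels"][120:330,100:420,::-1].repeat(2,0).repeat(2,1))
  print(s["eef_pos"],s["force"],s["width"])
  for n,z in dict(dial_axis=.096,crank_centre=.12,tab_centre=.118,striker=.104).items():
    for r in pinpoint(c,n)[:1]:print(c,n,np.round(r["location"],1),round(r["p"],2),(fish if c=="wrist" else atz)(f,r["location"],z))
E
```

```text
t: 5.03
eef_pos: [0.6009, 0.0889, 0.1094]
ee_rot: [3.142, 0.003, -2.875]
force: [-0.6, 0.2, 1.6]
width: 0.0154
[0.6009 0.089  0.1094] [-0.3278 -0.1305  2.7349] 0.015859552156618727
wrist crank_centre [257.3 245.2] 0.89 [0.5984 0.0884 0.12  ]
wrist tab_centre [200.   31.8] 0.71 [ 0.6559 -0.0133  0.118 ]
wrist striker [256.9 120.6] 0.86 [0.6162 0.0244 0.104 ]
[0.6009 0.089  0.1094] [-0.6205 -0.7644  2.5082] 0.015503612068236217
side dial_axis [261.7 218.6] 0.66 [0.5686 0.1195 0.096 ]
side crank_centre [247.4 202.5] 0.57 [0.6051 0.0895 0.12  ]
side striker [242.9 192. ] 0.9 [0.6207 0.0296 0.104 ]
[0.6009 0.0889 0.1094] [ 0.4239 -0.5034  3.0459] 0.01562603776220822
top dial_axis [208.6 202.5] 0.93 [0.578  0.1152 0.096 ]
top tab_centre [266.5 161.6] 0.91 [ 0.6579 -0.0075  0.118 ]
top striker [249.6 181.1] 0.9 [0.62   0.0284 0.104 ]
```

View pics/w2.png

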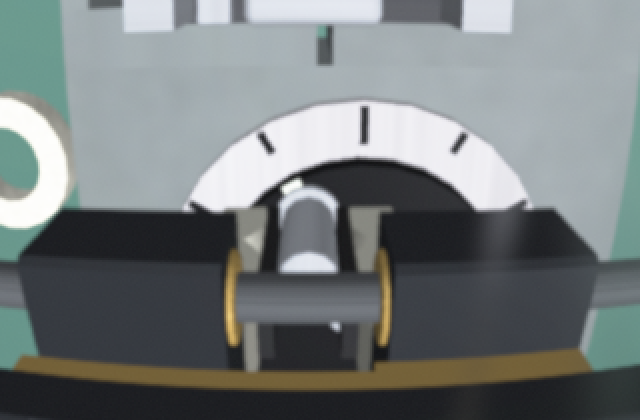

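```bash
cat > plan.py <<'E'
import sys
from h import *
ax=np.array([float(sys.argv[1]),float(sys.argv[2])]);yaw=.267
s=telemetry.get_state();p=np.array(s["eef_pos"]);d=p[:2]-ax
print("tcp",p,"dial mod",(yaw-np.arctan2(d[1],d[0]))%(2*np.pi),"r",np.hypot(*d),"F",np.round(s["force"],1),s["t"],s["width"])
for th in np.linspace(float(sys.argv[3]),float(sys.argv[4]),int(sys.argv[5])+1)[1:]:
    t=ax+.038*np.array([np.cos(yaw-th),np.sin(yaw-th)])-p[:2];print("%.2f %.2f;"%tuple(t*100),end=" ")
print()
E
python3 plan.py .5742 .1156 1.056 4.198 12
```

```text
tcp [0.60091539 0.08897293 0.10936834] dial mod 1.0507425529743601 r 0.03771886747665311 F [ 0.4 -0.2  4.2] 5.775 0.015388218619523613
-0.78 -0.64; -1.70 -1.01; -2.69 -1.14; -3.67 -1.00; -4.58 -0.62; -5.37 -0.01; -5.97 0.78; -6.35 1.69; -6.47 2.68; -6.34 3.66; -5.95 4.58; -5.35 5.36;
```

```bash
python3 -m inch '0.1 -0.78 -0.64 0 0 0 0; 0.1 -1.70 -1.01 0 0 0 0; 0.1 -2.69 -1.14 0 0 0 0; 0.1 -3.67 -1.00 0 0 0 0; 0.1 -4.58 -0.62 0 0 0 0; 0.1 -5.37 -0.01 0 0 0 0' 15; python3 plan.py .5742 .1156 2.627 5.769 12
```

```text
t: 6.52
eef_pos: [0.5478, 0.0897, 0.1095]
ee_rot: [3.141, 0.006, -2.875]
force: [7.9, 5.5, -4.4]
width: 0.0155
tcp [0.5478448  0.08972418 0.10950374] dial mod 2.6323723363939444 r 0.03693446873143934 F [ 7.9  5.5 -4.4] 6.525 0.015527330733087607
-0.66 0.70; -1.04 1.62; -1.16 2.60; -1.03 3.59; -0.65 4.50; -0.04 5.29; 0.75 5.89; 1.67 6.26; 2.65 6.39; 3.63 6.25; 4.55 5.87; 5.33 5.26;
```

```bash
python3 -m inch '0.1 -0.62 0.72 0 0 0 0; 0.1 -0.99 1.65 0 0 0 0; 0.1 -1.11 2.65 0 0 0 0; 0.1 -0.98 3.64 0 0 0 0; 0.1 -0.60 4.55 0 0 0 0; 0.1 0 5.34 0 0 0 0' 15; python3 plan.py .5747 .1161 4.198 7.34 12
```

```text
t: 7.28
eef_pos: [0.5472, 0.1429, 0.1094]
ee_rot: [3.141, 0.005, -2.875]
force: [1.1, -3.0, 2.1]
width: 0.0153
tcp [0.54724421 0.14293094 0.10940209] dial mod 4.182481159438078 r 0.03838905386564113 F [ 1.1 -3.   2.1] 7.275 0.015269448144174507
0.86 0.62; 1.78 0.99; 2.76 1.12; 3.74 0.98; 4.66 0.60; 5.44 -0.01; 6.04 -0.80; 6.42 -1.72; 6.55 -2.70; 6.41 -3.68; 6.03 -4.60; 5.42 -5.38;
```

```bash
python3 -m inch '0.1 0.86 0.62 0 0 0 0; 0.1 1.78 0.99 0 0 0 0; 0.1 2.76 1.12 0 0 0 0; 0.1 3.74 0.98 0 0 0 0; 0.1 4.66 0.60 0 0 0 0; 0.1 5.44 0 0 0 0 0' 15; python3 plan.py .5747 .1161 5.769 8.88 12;python3 - <<'E'
from h import *
f=grab_frame("wrist");cv2.imwrite("pics/w3.png",f["pixels"][120:330,100:420,::-1].repeat(2,0).repeat(2,1))
E
```

```text
t: 8.02
eef_pos: [0.6026, 0.1427, 0.1094]
ee_rot: [3.141, 0.006, -2.875]
force: [-0.1, 1.6, 3.7]
width: 0.0153
tcp [0.60258782 0.14270951 0.10939048] dial mod 5.788239295482311 r 0.03854602753483132 F [-0.1  1.6  3.7] 8.025 0.015250106627832612
0.51 -0.77; 0.88 -1.67; 1.01 -2.65; 0.89 -3.62; 0.52 -4.53; -0.07 -5.32; -0.84 -5.93; -1.75 -6.32; -2.72 -6.46; -3.69 -6.35; -4.61 -6.00; -5.40 -5.42;
```

View pics/w3.png

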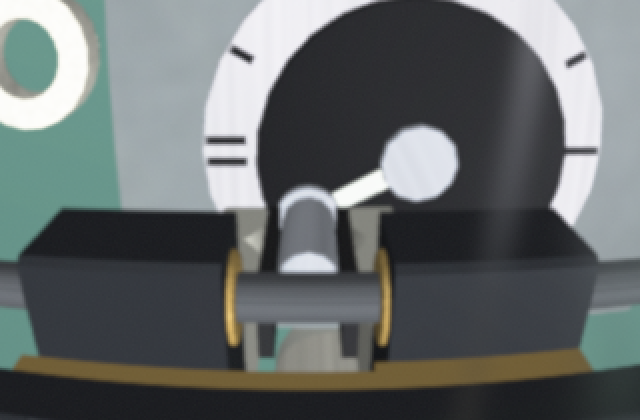

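```bash
python3 -m inch '0.1 0.51 -0.77 0 0 0 0; 0.1 0.88 -1.67 0 0 0 0; 0.1 1.01 -2.65 0 0 0 0; 0.1 0.89 -3.62 0 0 0 0; 0.1 0.52 -4.53 0 0 0 0; 0.1 -0.07 -5.32 0 0 0 0; 0.1 -0.84 -5.93 0 0 0 0; 0.1 -1.75 -6.32 0 0 0 0; 0.1 -2.72 -6.46 0 0 0 0; 0.1 -3.69 -6.35 0 0 0 0;  0.1 -3.69 -6.35 0 0 0 0' 15; python3 plan.py .5747 .1161 8.36 8.9 6; python3 - <<'E'
from h import *
f=grab_frame("wrist");cv2.imwrite("pics/w4.png",f["pixels"][100:384,60:460,::-1].repeat(2,0).repeat(2,1))
E
```

```text
t: 9.45
eef_pos: [0.5663, 0.0794, 0.1094]
ee_rot: [3.14, 0.008, -2.875]
force: [0.8, 7.7, -1.2]
width: 0.0153
tcp [0.56629048 0.07943142 0.10942651] dial mod 2.0632364141684323 r 0.037620537857730625 F [ 0.8  7.7 -1.2] 9.45 0.01527196185991146
-0.39 0.07; -0.71 0.20; -1.01 0.35; -1.30 0.53; -1.58 0.73; -1.83 0.96;
```

View pics/w4.png

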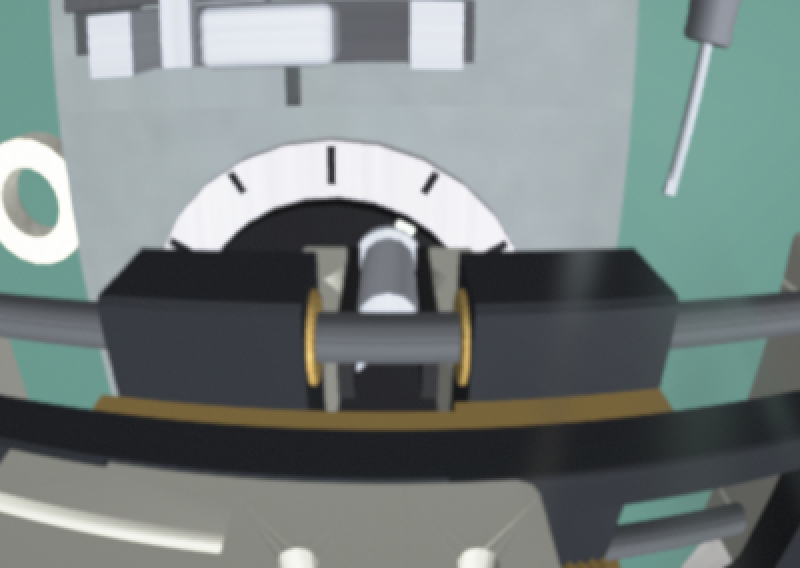

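```bash
python3 -m inch '0.1 -0.39 0.11 0 0 0 0; 0.1 -0.71 0.24 0 0 0 0; 0.1 -1.01 0.39 0 0 0 0; 0.1 -1.30 0.57 0 0 0 0; 0.1 -1.58 0.77 0 0 0 0; 0.1 -1.82 0.98 0 0 0 0; 0.1 -1.82 0.98 0 0 0 0; 0.1 -1.82 0.98 0 0 0 0' 15; python3 plan.py .5747 .1165 8.90 6.283 10; python3 - <<'E'
from h import *
f=grab_frame("wrist");cv2.imwrite("pics/w5.png",f["pixels"][100:384,60:460,::-1].repeat(2,0).repeat(2,1))
E
```

```text
t: 10.5
eef_pos: [0.5481, 0.0895, 0.1094]
ee_rot: [3.139, 0.008, -2.875]
force: [3.6, 4.1, -0.9]
width: 0.0156
tcp [0.54813732 0.08954297 0.10943005] dial mod 2.6158264496368298 r 0.03784517609608125 F [ 3.6  4.1 -0.9] 10.5 0.015620866977560016
0.78 -0.61; 1.70 -0.98; 2.68 -1.10; 3.66 -0.97; 4.58 -0.58; 5.36 0.02; 5.96 0.81; 6.33 1.73; 6.46 2.72; 6.32 3.70;
```

View pics/w5.png

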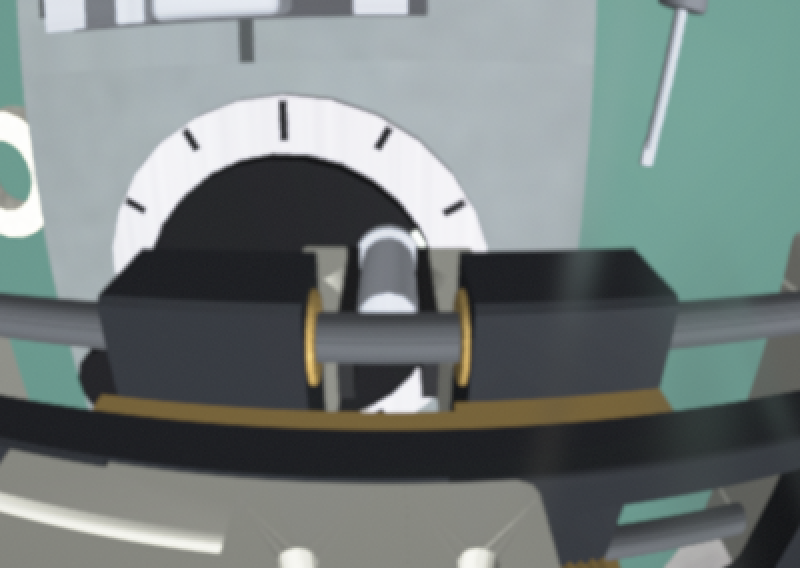

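```bash
python3 -m inch '0.1 0 0 0 0 0 0; 0.1 0 0 0 0 0 0; 0.1 0.78 -0.61 0 0 0 0; 0.1 1.70 -0.98 0 0 0 0; 0.1 2.68 -1.10 0 0 0 0; 0.1 3.66 -0.97 0 0 0 0; 0.1 4.58 -0.58 0 0 0 0; 0.1 5.36 0.02 0 0 0 0; 0.1 5.96 0.81 0 0 0 0; 0.1 6.33 1.73 0 0 0 0; 0.1 6.46 2.72 0 0 0 0; 0.1 6.32 3.70 0 0 0 0' 15; python3 plan.py .5747 .1165 6.283 3.142 12
```

```text
t: 12.05
eef_pos: [0.6116, 0.1269, 0.1094]
ee_rot: [3.14, 0.008, -2.875]
force: [-0.8, -2.4, 3.5]
width: 0.0159
tcp [0.61158029 0.12692377 0.10938754] dial mod 6.274732236889812 r 0.038325067598204234 F [-0.8 -2.4  3.5] 12.05 0.015939296762607445
-0.41 0.88; -1.02 1.66; -1.81 2.26; -2.72 2.63; -3.71 2.76; -4.69 2.62; -5.60 2.24; -6.39 1.63; -6.99 0.84; -7.36 -0.08; -7.49 -1.06; -7.35 -2.04;
```

```bash
python3 -m inch '0.1 -0.41 0.88 0 0 0 0; 0.1 -1.02 1.66 0 0 0 0; 0.1 -1.81 2.26 0 0 0 0; 0.1 -2.72 2.63 0 0 0 0; 0.1 -3.71 2.76 0 0 0 0; 0.1 -4.69 2.62 0 0 0 0; 0.1 -5.60 2.24 0 0 0 0; 0.1 -6.39 1.63 0 0 0 0; 0.1 -6.99 0.84 0 0 0 0; 0.1 -7.36 -0.08 0 0 0 0; 0.1 -7.49 -1.06 0 0 0 0; 0.1 -7.35 -2.04 0 0 0 0' 15; python3 plan.py .5747 .1165 3.142 0.785 9
```

```text
t: 13.55
eef_pos: [0.5383, 0.1061, 0.1095]
ee_rot: [3.139, 0.008, -2.875]
force: [4.9, 2.9, -2.7]
width: 0.0156
tcp [0.53829618 0.10610763 0.10946834] dial mod 3.130514604004921 r 0.037858147080613906 F [ 4.9  2.9 -2.7] 13.55 0.015584199817163545
0.36 -0.88; 0.97 -1.66; 1.76 -2.26; 2.68 -2.64; 3.66 -2.76; 4.64 -2.63; 5.56 -2.24; 6.34 -1.63; 6.94 -0.84;
```

```bash
python3 -m inch '0.1 0.36 -0.88 0 0 0 0; 0.1 0.97 -1.66 0 0 0 0; 0.1 1.76 -2.26 0 0 0 0; 0.1 2.68 -2.64 0 0 0 0; 0.1 3.66 -2.76 0 0 0 0; 0.1 4.64 -2.63 0 0 0 0; 0.1 5.56 -2.24 0 0 0 0; 0.1 6.34 -1.63 0 0 0 0; 0.1 6.94 -0.84 0 0 0 0;0.1 6.94 -0.84 0 0 0 0' 15; python3 plan.py .5747 .1165 0.785 0.53 3
python3 - <<'E'
from h import *
f=grab_frame("wrist");cv2.imwrite("pics/w6.png",f["pixels"][100:384,60:460,::-1].repeat(2,0).repeat(2,1))
E
```

```text
t: 14.8
eef_pos: [0.6081, 0.098, 0.1094]
ee_rot: [3.14, 0.008, -2.875]
force: [-0.2, 2.0, 4.3]
width: 0.0156
tcp [0.60808735 0.09798886 0.10937738] dial mod 0.7732424566689817 r 0.0381756103001184 F [-0.2  2.   4.3] 14.8 0.015594955506424642
0.11 0.26; 0.23 0.56; 0.33 0.86;
```

View pics/w6.png

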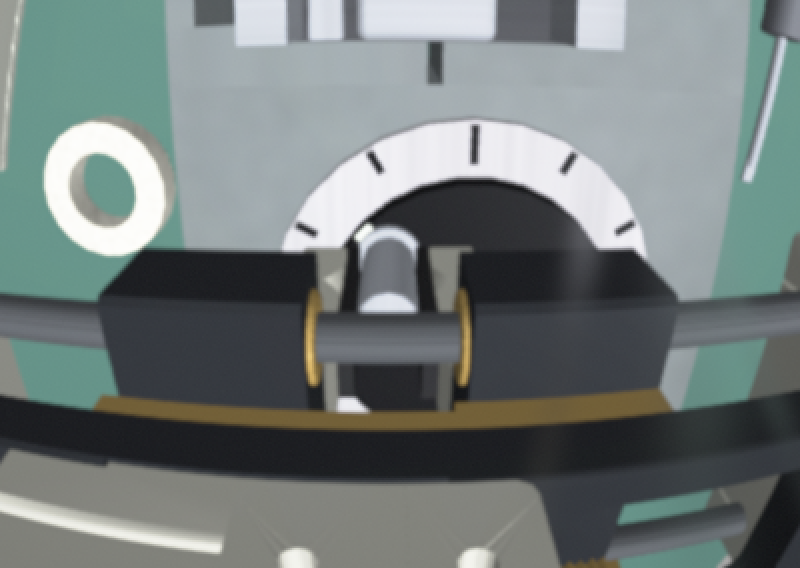

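```bash
python3 -m inch '0.1 0.11 0.26 0 0 0 0; 0.1 0.23 0.56 0 0 0 0; 0.1 0.33 0.86 0 0 0 0; 0.1 0.33 0.86 0 0 0 0; 0.1 0.33 0.86 0 0 0 0; 0.1 0.33 0.86 0 0 0 0; 0.1 0.33 0.86 0 0 0 0; 0.1 0.33 0.86 0 0 0 0; 0.1 0.33 0.86 0 0 0 0' 15; python3 plan.py .5747 .1165 0.525 2.094 8
```

```text
t: 15.98
eef_pos: [0.6115, 0.1066, 0.1095]
ee_rot: [3.14, 0.009, -2.875]
force: [1.6, 1.4, 1.9]
width: 0.0153
tcp [0.61152191 0.10661048 0.10948301] dial mod 0.5293851626775541 r 0.038126835243273406 F [1.6 1.4 1.9] 15.975 0.015328232299229716
-0.27 -0.68; -0.66 -1.31; -1.16 -1.86; -1.77 -2.29; -2.44 -2.60; -3.17 -2.78; -3.91 -2.80; -4.65 -2.69;
```

```bash
python3 -m inch '0.1 -0.27 -0.68 0 0 0 0; 0.1 -0.66 -1.31 0 0 0 0; 0.1 -1.16 -1.86 0 0 0 0; 0.1 -1.77 -2.29 0 0 0 0; 0.1 -2.44 -2.60 0 0 0 0; 0.1 -3.17 -2.77 0 0 0 0; 0.1 -3.91 -2.79 0 0 0 0; 0.1 -4.65 -2.68 0 0 0 0; 0.1 -4.65 -2.68 0 0 0 0; 0.1 -4.65 -2.68 0 0 0 0; 0.1 -4.65 -2.68 0 0 0 0; 0.1 -4.65 -2.68 0 0 0 0' 15; python3 plan.py .5747 .1165 2.09 2.094 1
```

```text
t: 17.48
eef_pos: [0.5652, 0.0799, 0.1094]
ee_rot: [3.139, 0.009, -2.875]
force: [-0.1, 3.9, 1.6]
width: 0.0154
tcp [0.56516723 0.07985624 0.1094324 ] dial mod 2.0923021398959945 r 0.037863420163838896 F [-0.1  3.9  1.6] 17.475 0.015360186547327369
-0.01 -0.01;
```

```bash
python3 -m inch '0.1 0 0 0 0 0 0; 0.1 0 0 0 0 0 0; 0.45 0 0 0 0 0 0; 0.45 0 0 0 0 0 0; 0.45 0 0 0 0 0 0; 0.45 0 0 0 0 0 0; 0.45 0 0 5 0 0 0; 0.45 0 0 9 0 0 0; 0.45 4.5 -2.5 9 0 0 0; 0.45 9.2 -5.2 9 0 0 0; 0.45 9.2 -5.2 9 0 0 0; 0.45 9.2 -5.2 9 0 0 0' 15
python3 - <<'E'
from h import *
np.set_printoptions(precision=4,suppress=True)
for c in("wrist","side","top"):
  f=grab_frame(c);s=telemetry.get_state()
  if c=="wrist":
    print(s["eef_pos"],s["t"]);cv2.imwrite("pics/w7.png",cv2.resize(f["pixels"][:,:,::-1],None,fx=1.55,fy=1.55))
  ax=np.array([.5747,.1165])
  for n,z in dict(dial_axis=.096,crank_centre=.12,latch_pivot=.094,tab_centre=.118,striker=.104).items():
    for r in pinpoint(c,n)[:1]:
      X=(fish if c=="wrist" else atz)(f,r["location"],z);d=X[:2]-ax;print(c,n,np.round(r["location"],1),round(r["p"],2),X,.267-np.arctan2(d[1],d[0]) if n[0]=="c" else "")
E
```

```text
t: 18.98
eef_pos: [0.6567, 0.0275, 0.1987]
ee_rot: [3.139, 0.007, -2.875]
force: [-0.7, 0.9, -0.1]
width: 0.0394
[0.6565 0.0279 0.1991] 19.025
wrist dial_axis [306.5 286.6] 0.83 [0.5735 0.1187 0.096 ] 
wrist latch_pivot [265.6  75. ] 0.78 [ 0.6731 -0.0724  0.094 ] 
wrist tab_centre [265.5 150.2] 0.93 [ 0.6572 -0.0116  0.118 ] 
wrist striker [297.3 194.8] 0.95 [0.6177 0.0215 0.104 ] 
side dial_axis [261.9 216.9] 0.87 [0.5683 0.1134 0.096 ] 
side latch_pivot [228.6 169.4] 0.87 [ 0.6688 -0.0805  0.094 ] 
side tab_centre [260.  289.5] 0.69 [0.563  0.3515 0.118 ] 
side striker [244.9 189. ] 0.9 [0.6164 0.017  0.104 ] 
top dial_axis [208.1 206.2] 0.96 [0.5702 0.1163 0.096 ] 
top crank_centre [331.3 183.5] 0.61 [ 0.6083 -0.1399  0.12  ] 1.7073775866370866
top latch_pivot [295.6 156.4] 0.73 [ 0.673 -0.072  0.094] 
top tab_centre [144.2 217.7] 0.44 [0.5478 0.2437 0.118 ] 
top striker [252.2 177.6] 0.66 [0.6273 0.0227 0.104 ]
```

View pics/w7.png

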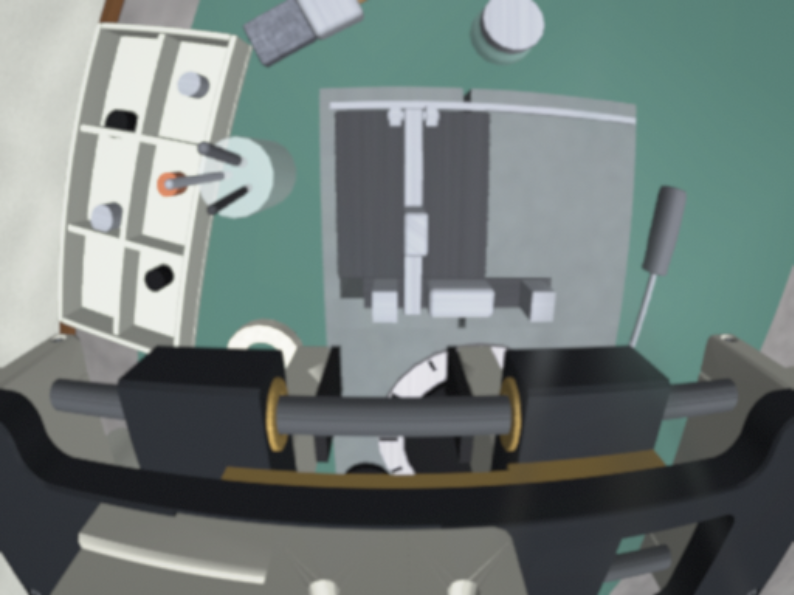

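```bash
python3 -m inch '0.45 0.04 -2 0 0 0 0; 0.45 0.04 -3.95 -2 0 0 0; 0.45 0.04 -3.95 -5.5 0 0 0; 0.45 0.04 -3.95 -9.4 0 0 0; 0.45 0.04 -3.95 -9.4 0 0 0; 0.45 0.04 -3.95 -9.4 0 0 0; 0.05 0.04 -3.95 -9.4 0 0 0; 0.05 0.04 -3.95 -9.4 0 0 0; 0.05 0.04 -3.95 -9.4 0 0 0; 0.05 0.04 -3.95 -9.4 0 0 0; 0.05 0.04 -3.95 -9.4 0 0 0' 25
python3 - <<'E'
from h import *
f=grab_frame("wrist");a=f["pixels"][100:384,60:460,::-1].repeat(2,0).repeat(2,1);cv2.imwrite("pics/w8.png",a)
E
```

```text
t: 21.25
eef_pos: [0.6569, -0.0118, 0.1059]
ee_rot: [3.14, 0.007, -2.874]
force: [-3.5, 0.5, 5.9]
width: 0.0116
```

View pics/w8.png

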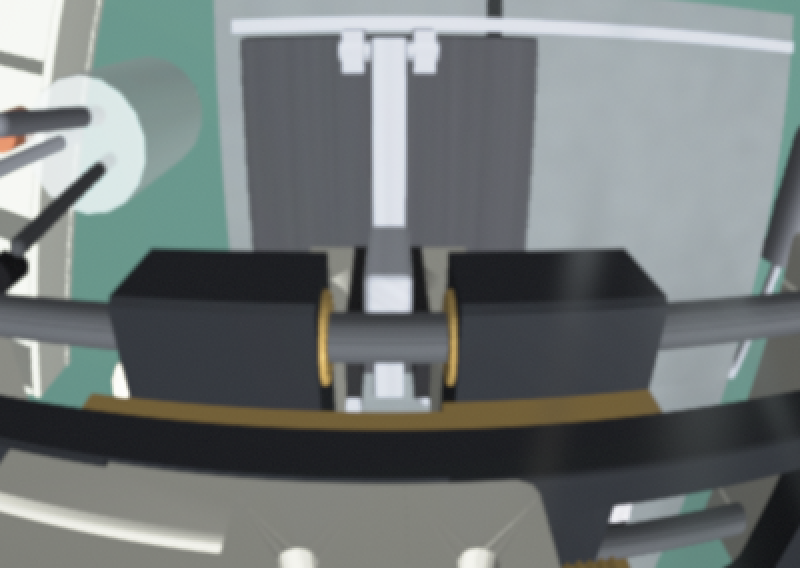

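```bash
python3 -m inch '0.05 0.03 -0.12 0.57 5.2 1.4 0; 0.05 0.08 -0.30 1.13 10.3 2.8 0; 0.05 0.14 -0.53 1.67 15.5 4.2 0; 0.05 0.14 -0.53 1.67 15.5 4.2 0; 0.05 0.14 -0.53 1.67 15.5 4.2 0' 25
```

```text
t: 21.92
eef_pos: [0.6583, -0.0172, 0.1228]
ee_rot: [2.859, 0.008, -2.877]
force: [-0.5, -0.6, 2.6]
width: 0.0121
```

```bash
python3 -m inch '0.05 -0.96 -0.26 0 0 0 0; 0.05 -1.93 -0.53 0 0 0 0; 0.05 -2.89 -0.79 0 0 0 0; 0.05 -3.86 -1.06 0 0 0 0; 0.05 -4.82 -1.32 0 0 0 0; 0.05 -5.4 -1.48 0 0 0 0; 0.05 -5.75 -1.57 0 0 0 0; 0.05 -5.75 -1.57 0 0 0 0; 0.05 -5.75 -1.57 0 0 0 0; 0.05 -5.75 -1.57 0 0 0 0' 25
```

```text
t: 23.18
eef_pos: [0.6001, -0.033, 0.1227]
ee_rot: [2.859, 0.006, -2.877]
force: [-2.6, -0.2, 2.8]
width: 0.0122
```

```bash
python3 -m inch '0.05 -0.05 0.22 -0.54 -5.2 -1.4 0; 0.05 -0.10 0.40 -1.1 -10.3 -2.8 0; 0.05 -0.13 0.51 -1.55 -14.5 -3.9 0; 0.05 -0.13 0.51 -1.55 -14.5 -3.9 0; 0.05 -0.13 0.51 -1.55 -14.5 -3.9 0' 25
```

```text
t: 23.8
eef_pos: [0.5983, -0.0281, 0.1066]
ee_rot: [3.121, 0.004, -2.875]
force: [0.1, -2.5, -1.5]
width: 0.0117
```

```bash
python3 -m inch '0.4 0 0 0 0 0 0; 0.4 0 0 0 0 0 0; 0.4 0 0 0 0 0 0; 0.4 0 0 0 0 0 0; 0.4 0 0 4 0 0 0; 0.4 0 0 8 0 0 0; 0.4 -2 -5 11 0 0 0; 0.4 -4 -9 12 0 0 0; 0.4 -4 -9 12 0 0 0' 25
python3 - <<'E'
from h import *
np.set_printoptions(precision=4,suppress=True)
ax=np.array([.5747,.1165])
for c in("top","side","wrist"):
  f=grab_frame(c);im=f["pixels"][:,:,::-1]
  if c=="top":t=cv2.resize(im[110:270,130:340],(700,533),interpolation=cv2.INTER_CUBIC);cv2.imwrite("pics/t9.png",t)
  if c=="side":cv2.imwrite("pics/s9.png",cv2.resize(im[130:290,180:330],(560,597),interpolation=cv2.INTER_CUBIC))
  for n,z in dict(crank_centre=.12,dial_axis=.096,latch_pivot=.094,tab_centre=.118,striker=.104,lens_cap=.08).items():
    for r in pinpoint(c,n)[:1]:
      X=(fish if c=="wrist" else atz)(f,r["location"],z);d=X[:2]-ax;print(c,n,np.round(r["location"],1),round(r["p"],2),X,.267-np.arctan2(d[1],d[0]) if n[0]=="c" else "")
E
```

```text
t: 24.92
eef_pos: [0.5576, -0.1201, 0.2282]
ee_rot: [3.122, 0.006, -2.877]
force: [1.0, -0.2, -0.0]
width: 0.0347
top dial_axis [147.5 219.3] 0.75 [0.5461 0.2418 0.096 ] 
side crank_centre [262.6 199.2] 0.53 [0.5684 0.0749 0.12  ] 1.9868811471384626
side dial_axis [262.2 217.1] 0.84 [0.5676 0.1141 0.096 ] 
side latch_pivot [247.3 169.1] 0.84 [ 0.6169 -0.085   0.094 ] 
side tab_centre [249.7 174.3] 0.49 [ 0.6067 -0.0288  0.118 ] 
side striker [243.6 188.5] 0.68 [0.6199 0.0151 0.104 ] 
side lens_cap [229.1 240.5] 0.68 [0.6422 0.182  0.08  ] 
wrist latch_pivot [195.1 190.1] 0.69 [ 0.6127 -0.0887  0.094 ]
```

View pics/t9.png

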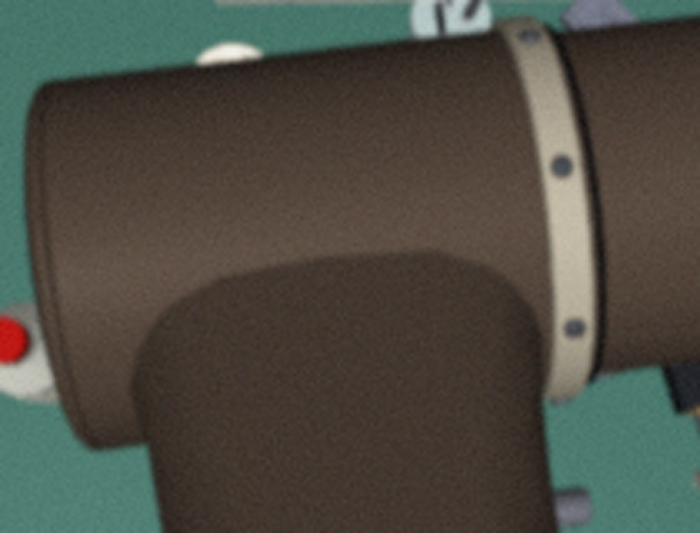

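View pics/s9.png

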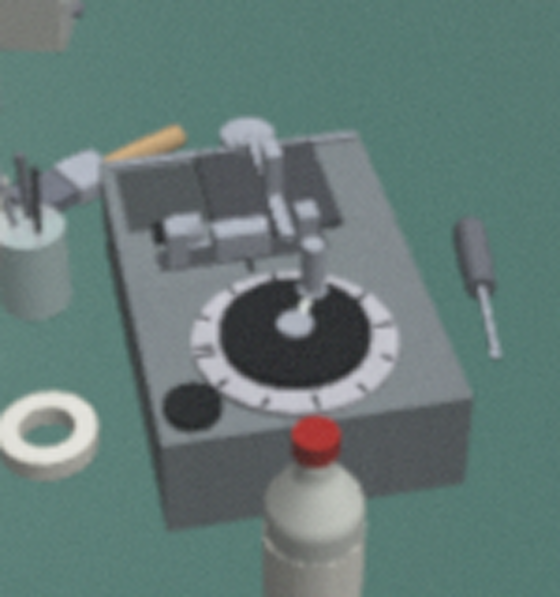

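```bash
python3 -m inch '0.4 -2 -5 3 0 0 0; 0.4 -5 -10 5 0 0 0; 0.4 -8 -15 5 0 0 0; 0.4 -11 -20 5 0 0 0; 0.4 -14 -25 5 0 0 0; 0.4 -17 -30 5 0 0 0; 0.4 -20 -35 5 0 0 0; 0.4 -20 -35 5 0 0 0; 0.4 -20 -35 5 0 0 0' 25
python3 - <<'E'
from h import *
np.set_printoptions(precision=4,suppress=True)
f=grab_frame("top");D=f["pixels"].astype(float)
G=D.mean(2)
for n,z in dict(crank_centre=.12,dial_axis=.096,latch_pivot=.094,tab_centre=.118,striker=.104,lens_cap=.08,tape_roll=0,glue_bottle=0,screwdriver=0,tweezer_cup=0,screw_jar=0,bench_brush=0).items():
    for r in pinpoint("top",n)[:1]:print(n,np.round(r["location"],1),round(r["p"],2),atz(f,r["location"],z))
# brightness of disc top at radius 22 mm (white line) vs dial angle, and at 38mm for post
ax=np.array([.5759,.1156])  # visual axis
cv=lambda th,r,z:proj(f,np.array([ax[0]+r*np.cos(.267-th),ax[1]+r*np.sin(.267-th),z]))
ths=np.arange(0,2*np.pi,.05);V=[]
for th in ths:
    V.append(np.mean([cv2.getRectSubPix(G.astype(np.float32),(1,1),tuple(map(float,cv(th,r,.097))))[0,0] for r in(.018,.02,.022,.024,.026)]))
V=np.array(V);w=np.clip(V-60,0,None);i=V.argmax();print("peak",ths[i],V.max(),np.median(V));k=slice(max(i-8,0),i+9);print("centroid",(w[k]*ths[k]).sum()/w[k].sum())
for al in(0,.05,.1,.2):
    y,z=-.1235,.094;c,s=np.cos(.267),np.sin(.267)
    # expected tab pixel from measured grasp
    P=np.array([.5983,-.0281,0])-np.array([-s,c,0])*.062;t=P+np.array([-s,c,0])*(.062*np.cos(al)-.024*np.sin(al))+np.array([0,0,.094+.062*np.sin(al)+.024*np.cos(al)])
    e=P+np.array([-s,c,0])*.116*np.cos(al)+np.array([0,0,.094+.116*np.sin(al)]);g=grab_frame("side");print(al,proj(g,t),"end",proj(g,e),"top",proj(f,t))
print("side tab",[np.round(r["location"],1) for r in pinpoint("side","tab_centre")[:1]])
a=cv2.resize(D[110:270,130:340,::-1].astype(np.uint8),(700,533));cv2.imwrite("pics/t10.png",a)
E
```

```text
t: 27.1
eef_pos: [0.3581, -0.4682, 0.2764]
ee_rot: [3.121, 0.004, -2.876]
force: [0.4, -0.0, -0.2]
width: 0.0348
crank_centre [225.8 204.9] 0.65 [0.5694 0.0786 0.12  ]
dial_axis [208.2 201.5] 0.79 [0.5801 0.116  0.096 ]
latch_pivot [304.5 184. ] 0.91 [ 0.6127 -0.0884  0.094 ]
tab_centre [275.5 188.8] 0.66 [ 0.6003 -0.0241  0.118 ]
striker [251.6 186.5] 0.66 [0.6085 0.0245 0.104 ]
lens_cap [177.5 174.7] 0.48 [0.6415 0.182  0.08  ]
tape_roll [200.4 138.9] 0.58 [0.7413 0.1392 0.    ]
glue_bottle [147.5 218. ] 0.71 [0.557  0.2623 0.    ]
screwdriver [275.9 264. ] 0.94 [ 0.4441 -0.0292  0.    ]
tweezer_cup [263.2 125.7] 0.68 [ 0.7707 -0.0107  0.    ]
screw_jar [332.1 187.7] 0.96 [ 0.617  -0.1681  0.    ]
bench_brush [324.2 135.4] 0.61 [ 0.744  -0.1561  0.    ]
peak 2.15 162.15094 17.517189
centroid 2.13822438118895
0 [252.8345 174.5665] end [257.1931 194.1366] top [277.464  189.7324]
0.05 [252.7345 173.3568] end [257.1966 192.3661] top [278.188 189.339]
0.1 [252.6222 172.1324] end [257.1758 190.5204] top [278.9845 188.9267]
0.2 [252.3624 169.6541] end [257.0604 186.6238] top [280.7887 188.0494]
side tab [array([253.8, 173.9])]
```

```bash
python3 - <<'E'
from h import *
from scipy.ndimage import map_coordinates
from scipy.optimize import minimize
f=grab_frame("top");G=f["pixels"].astype(float).mean(2)
def samp(a,b,th,r,z,yaw=.267):
    p=np.array([proj(f,np.array([a+r*np.cos(yaw-t),b+r*np.sin(yaw-t),z])) for t in th]);return map_coordinates(G,[p[:,1],p[:,0]],order=1)
th=np.linspace(0,2*np.pi,180,endpoint=False)
# disc edge (r=50): maximise ring-disc contrast, away from crank
m=(th<1.3)|(th>2.9)
best=minimize(lambda v:-(samp(v[0],v[1],th[m],.054,.09).mean()-samp(v[0],v[1],th[m],.046,.096).mean())+0*v[0],[.5755,.116],method="Nelder-Mead",options=dict(initial_simplex=[[.5755,.116],[.579,.116],[.5755,.119]]))
a,b=best.x;print("visual axis",a,b)
tf=np.linspace(0,2*np.pi,720,endpoint=False);T=255-samp(a,b,tf,.060,.088);k=(tf>.15)&(tf<6.13)
print("tick phase",[-np.angle((T*k*np.exp(12j*tf)).sum())/-12])
tl=np.linspace(1.5,2.7,241);V=np.mean([samp(a,b,tl,r,.097) for r in(.018,.021,.024)],0);w=np.clip(V-V.max()/2,0,None);print("line",(w*tl).sum()/w.sum())
E
```

```text
visual axis 0.575140461818315 0.11684225300606342
tick phase [np.float64(0.005657540046163627)]
line 2.092822989273235
```

```bash
python3 -c "
from station import arm,telemetry
print(arm.job_done(),telemetry.get_state()['t'])"
```

```text
the job is handed in; nothing more can be done
the job is handed in; nothing more can be done
```

I turned the dial through the combination and left it at 4. Then I lifted the latch over the striker, slid the shutter open, lowered the bar into the front notch and let go. The job was handed in at about 27 s, with the arm clear of everything.

- **Dial stops:** by the arm's position, the dial stopped clockwise at 8.90 rad (5 o'clock, second time), anticlockwise at 0.53 (1 o'clock, second time) and clockwise at 2.09 (4 o'clock). Each stop was held for over half a second. I didn't see the dial overrun the 5 or the 1, though it was only measured between moves.
- **Dial at the end:** the last top picture gave 2.093 rad for the white line, using an axis fitted to the disc's edge. The hour ticks lined up to within 0.006 rad. A first reading with a cruder axis had given 2.14.
- **Shutter and latch:** the grasp moved about 60 mm, and the bar stands free over the notch from 54 to 62 mm. The tab's position in the side view matches a level bar to about 1 pixel. The last side picture shows the bar down between the striker and the front end block.
- **Other things on the bench:** the ones I compared were found within a few millimetres of where they started, which is about the networks' error. The largest difference was about 9 mm, on the tweezer cup, which the arm never went near.

Two checks fell short. The networks sometimes gave wrong dial and tab points when the arm was in the way, so I ignored those. The picture limit also stopped me viewing the last top picture, so that check is by numbers only.

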